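# Feed a timing gear through the parts-washer flap

## Task

Slide the large timing gear across the parts washer's loading deck and push it in through the hanging flap until it drops into the basket behind, then draw the fingers back out so that the flap swings shut. Only push the gear along: never pick it up. Leave the small pinion and the bearing cap on the deck, and the other things on the bench, where they are.

Things in the scene. Friction and masses are not known exactly. Their poses are not given: they have to be found in the camera images.
- washer: Parts washer fixed to the bench; position and heading vary. Frame used below: origin on the bench directly below the flap mouth, +x the feeding direction (deck, then flap, then basket), y across, z up. Flat aluminium loading deck without rim, top 90 mm above the bench, x -250 to 0, y -130 to 130 mm; it runs on level through the mouth to an inner lip at x = 38 mm
- sill (a point): middle of the mouth at deck level: (0, 0, 90 mm) in the washer's frame. The mouth is y -55 to 55 mm in a blue wall (x -6 to 6, y to +-135 mm); lintel underside 66 mm, wall top 76 mm above the deck. To reach in under the lintel, tilt the fingers forwards, tips leading in +x, 35 to 45 degrees from vertical
- basket (a point): middle of the basket floor: (116, 0, 6 mm) in the washer's frame. The basket lies beyond the lip, x 38 to 196, y -63 to 63 mm, floor 84 mm below the deck, closed at the sides and above by a clear window whose top is 76 mm above deck level. A gear pushed past the lip by more than half drops in
- flap (a joint): steel flap, 104 x 60 x 3 mm, 90 g, closing the mouth, hinged along its top edge and hanging by its weight. 0 = shut, grows as its lower edge swings inwards (+x of the washer), to 1.45 rad. It opens inwards only, to a push of about 1 N or less (the gear itself can push it), and falls shut when nothing holds it up
- flap_hinge (a point): middle of the flap's hinge line: (8, 0, 155 mm) in the washer's frame
- flap_edge (a point): middle of the flap's lower edge, 4 mm above the deck when shut and 61 mm from the hinge
- gear: the large timing gear: dark steel toothed disc, 72 mm over the teeth, 24 mm thick, about 0.45 kg, lying flat and loose on the deck; origin at the centre of its underside, z up. It starts 130 to 165 mm before the flap, up to 50 mm to either side of the mouth's middle line
- gear_center (a point): centre of the gear, 12 mm above its underside
- pinion: small pinion, 40 mm across, 18 mm thick, flat on the deck beside the mouth; to be left alone; origin at the centre of its underside
- cap: bearing cap, dark steel block 50 x 24 x 20 mm with two bolt holes, on the deck beside the mouth; to be left alone; origin at the centre of its underside, x its length
- piston: aluminium piston, 80 mm across, 62 mm high, standing on the bench; leave alone; origin at the centre of its underside
- hammer: hammer 300 mm long lying on the bench; leave alone
- spraycan: spray can, 64 mm across, 190 mm high, standing on the bench; leave alone; origin under its centre
- tape: black tape measure, 70 x 35 x 60 mm, on the bench; leave alone; origin under its centre
Not all that is in view belongs to the job. What is shaped like the gear but yellow is not meant.

How it is judged:
By the outcome, as a careful person would: the job done as asked, in the order asked, and still so for the second after the job is handed in, with the robot touching nothing.
It also fails if it takes over 51 s, if anything falls off the work surface, if the arm or the gripper's body presses on something with over 40 N, if the wrist force passes 120 N, or if a joint passes its speed limit or range.

## Robot

A 6-joint arm with a two-finger parallel gripper is mounted at the origin on the work surface. World frame = base frame: x ahead of the robot, y to its left, z up, the work surface at z = 0. Lengths are in m, angles in rad, forces in N, time in s.
With the tool pointing down it reaches from about 0.35 to 0.875 m from the base axis. Payload 4.2 kg.
Tool frame: the origin (TCP) lies midway between the tips of the shut fingers; the grasp point (between the pads) lies 19 mm behind it; z points along the fingers, y is the line along which they close (so a half turn about z gives the same grasp; the last joint's range is limited). The gripper opens to 87 mm and grips with 3 to 60 N. Pads are 19 mm wide; open, the fingers measure 117 mm over their backs; the gripper's body (75 mm by 190 mm) begins 51 mm behind the grasp point.
Start: joints at [-0.885, 0.385, 0.008, 0, -1.194, -0.259], TCP at [0.259, -0.569, 0.223] pointing down, gripper open.
Joint ranges: [-3.14, 3.14], [-1.21, 2.06], [-1.07, 1.41], [-3.16, 2.05], [-2.99, -0.16], [-3.1, 3.1]. Speed limits (rad/s): [2.79, 2.79, 3.14, 3.14, 3.14, 3.14].

## Interface

Orientations are given as a 3x3 rotation matrix whose columns are the frame's x, y, z axes.
In Python, from workcell import goto, move_l, move_j, ungrasp, grab, hold, solve_ik, state, get_image, camera_model, MotionError, finish_job gives the robot as it stands. Calls block until the motion is done:
- goto(position, orientation): joint-space move of the TCP to a pose.
- move_l(position, attitude=None, max_speed=0.15): straight line of the TCP; attitude=None keeps the orientation; max_speed is the mean speed in m/s.
- move_j(angles): joint-space move.
- ungrasp() and grab(): open the fingers fully, or close them until they stop; the grip force is fixed at half the most.
- hold(seconds).
- solve_ik(position, orientation): joint angles nearest the present ones, or None.
- state(): the state.
- get_image(name): name is "scene" or "top" or "wrist"; returns (picture, depth): 480x640x3 uint8, red, green, blue; 480x640 float32, m along the optical axis (not along the pixel's ray), 0 where there is no reading.
- camera_model(name): a dict with "mtx" (3x3 intrinsics, pixels), "rvec" (rotation vector, rad) and "tvec" (3), from world to camera coordinates, as OpenCV has them; the wrist camera has in their place "mount" (4x4, takes a point from camera to tool coordinates, whose origin is the TCP and whose axes are the flange's). Camera axes: x right, y down, z forward; pixel columns grow to the right and rows downward; lengths in m; the calibration is good to about 2 mm. A picture is of the moment at which its call begins: read the wrist's pose just before it. camera_model takes no time and is no camera call.
A pose or a line that the arm cannot do raises MotionError and nothing moves.
- finish_job(): hands the job in; it is judged then, once.
The state is a dict: "t": time; "joints": joint angles; "qvel": joint speeds; "tau": joint torques, N m; "tcp_pos": TCP position; "tcp_rot": TCP orientation; "wrist_force": force on the tool from outside, world axes, zero at the start; "moment": the same for the moment, N m; "width": finger opening in m; "grip_force": force on a finger pad.
Only numpy, scipy, OpenCV 4.12 (cv2) and the standard library are available. Lean on these libraries where they do the work, as an engineer would, in place of code of your own. Each camera call takes 0.05 s, during which the arm holds its last target. There are 200 camera calls.

## Working session

There is one attempt and no reset: what is moved stays moved. The work goes in short steps, each a Python script; the robot and the scene stay as the last script left them, time stands still between calls to the robot, and variables do not carry over. Pictures are saved under pics/ and viewed, at most 10 in all, crops included, and the job is handed in when it is done.

```bash
mkdir -p pics; ls
python3 - <<'E'
from workcell import *
import cv2,numpy as np
for n in("scene","top"):
    im,d=get_image(n); np.savez(f"{n}.npz",im=im,d=d)
    cv2.imwrite(f"pics/{n}0.png",im[:,:,::-1]); m=camera_model(n); print(n,m)
s=state();print(s['t'],s['width'],s['tcp_rot'])
E
```

```text
pics
scene {'mtx': array([[552.99533719,   0.        , 324.29053619],
       [  0.        , 552.99533719, 249.43831371],
       [  0.        ,   0.        ,   1.        ]]), 'rvec': array([ 1.94350948,  1.3110232 , -0.58406948]), 'tvec': array([-0.20281553, -0.23209087,  1.64625362])}
top {'mtx': array([[530.09191413,   0.        , 308.70457829],
       [  0.        , 530.09191413, 238.37909651],
       [  0.        ,   0.        ,   1.        ]]), 'rvec': array([ 2.1819711 , -2.20320358,  0.04100632]), 'tvec': array([0.04381019, 0.50712198, 1.38247865])}
0.1 0.08726181653361219 [[-9.10357195e-01 -4.13822295e-01 -9.40873070e-04]
 [-4.13823346e-01  9.10355477e-01  1.77314067e-03]
 [ 1.22763812e-04  2.00354661e-03 -9.99997985e-01]]
```

View pics/scene0.png

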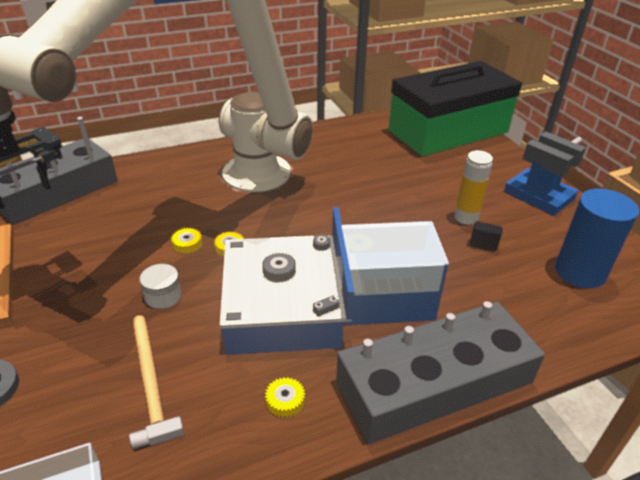

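View pics/top0.png

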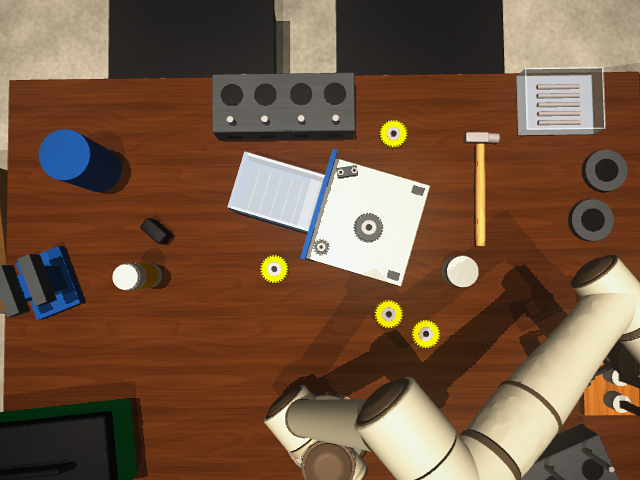

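The top view shows the dark gear at (369,227) on the deck. Things that could be confused with it are the pinion (321,247) and four yellow gears at (394,133), (274,268), (389,314) and (426,334). Two dark rings lie off to the right at (605,170) and (592,220). I choose the dark toothed disc at (369,227), since it is on the deck and large. The cap is at (347,171), and the blue wall runs from (335,150) to (305,258).

```bash
cat > h.py <<'E'
import numpy as np,cv2
from workcell import *
def ray(n,uv,z):
    m=camera_model(n);R=cv2.Rodrigues(m['rvec'])[0];c=-R.T@m['tvec']
    uv=np.atleast_2d(uv).astype(float)
    d=np.c_[uv,np.ones(len(uv))]@np.linalg.inv(m['mtx']).T@R
    return c+d*((z-c[2])/d[:,2])[:,None]
def proj(n,P):
    m=camera_model(n);return cv2.projectPoints(np.atleast_2d(P).astype(float),m['rvec'],m['tvec'],m['mtx'],None)[0][:,0]
def biggest(mask):
    c,_=cv2.findContours(mask.astype(np.uint8),cv2.RETR_EXTERNAL,cv2.CHAIN_APPROX_NONE);return max(c,key=cv2.contourArea)
def gear(n,im,poly):  # dark disc inside deck polygon, image -> centre on mid height
    roi=np.zeros(im.shape[:2],np.uint8);cv2.fillPoly(roi,[np.int32(poly)],1)
    dark=(im.max(2)<150)&(roi>0)
    return biggest(dark)
E
python3 - <<'E'
from h import *
f=np.load('top.npz');im,d=f['im'].astype(int),f['d']
hsv=cv2.cvtColor(f['im'],cv2.COLOR_RGB2HSV)
roi=np.zeros((480,640),bool);roi[140:300,300:440]=1
w=(hsv[...,1]<60)&(hsv[...,2]>150)&roi
w=cv2.morphologyEx(w.astype(np.uint8),cv2.MORPH_OPEN,np.ones((3,3)))
c=biggest(w);P=ray('top',c[:,0],.09)
r=cv2.minAreaRect(P[:,:2].astype(np.float32)*1000);print('deck rect',r);bx=cv2.boxPoints(r);print(bx)
print(proj('top',np.c_[bx/1000,[.09]*4]))
# blue wall top
b=(hsv[...,0]>100)&(hsv[...,0]<130)&(hsv[...,1]>120)&(hsv[...,2]>90);b[:, :295]=0;b[:,345:]=0;b[:140]=0;b[270:]=0
cb=biggest(b);W=ray('top',cb[:,0],.166);rb=cv2.minAreaRect(W[:,:2].astype(np.float32)*1000);print('wall',rb,cv2.boxPoints(rb))
g=np.zeros((480,640),bool);g[205:250,345:395]=1
g&=(im.max(2)<150)
cg=biggest(g);G=ray('top',cg[:,0],.114);print('gear',cv2.minEnclosingCircle(G[:,:2].astype(np.float32)*1000),cv2.fitEllipse(G[:,:2].astype(np.float32)*1000))
print('top depth z check',[ray('top',[u,v],.09) for u,v in((400,200),)])
cr=np.hstack([cv2.resize(f['im'][140:300,295:445],None,fx=3,fy=3)])
for q in(cg,):cv2.drawContours(cr,[((q-[295,140])*3).astype(np.int32)],-1,(255,0,0),1)
s=np.load('scene.npz')['im'][210:350,205:365];s=cv2.resize(s,(400,480*400//480))
cr=np.hstack([cr[:400],s[:400]]) if 0 else cr
cv2.imwrite('pics/crop0.png',cr[:,:,::-1])
E
```

```text
deck rect ((544.72998046875, -107.67962646484375), (245.13156127929688, 259.8911437988281), 72.93063354492188)
[[ 384.53183  -186.70357 ]
 [ 632.97485  -262.98923 ]
 [ 704.9281    -28.655685]
 [ 456.4851     47.629974]]
[[400.20620216 285.73312141]
 [429.13165199 185.38025978]
 [334.6522463  157.79867032]
 [305.05935601 257.48640747]]
wall ((582.2384033203125, 13.570240020751953), (12.610005378723145, 269.03033447265625), 72.84974670410156) [[451.84525   47.211224]
 [708.91315  -32.120045]
 [712.6316   -20.070744]
 [455.56366   59.260525]]
gear ((527.9485473632812, -107.16027069091797), 35.688297271728516) ((528.2670288085938, -106.87920379638672), (67.19304656982422, 67.86309814453125), 119.4427490234375)
top depth z check [array([[ 0.59718045, -0.18993194,  0.09      ]])]
```

View pics/crop0.png

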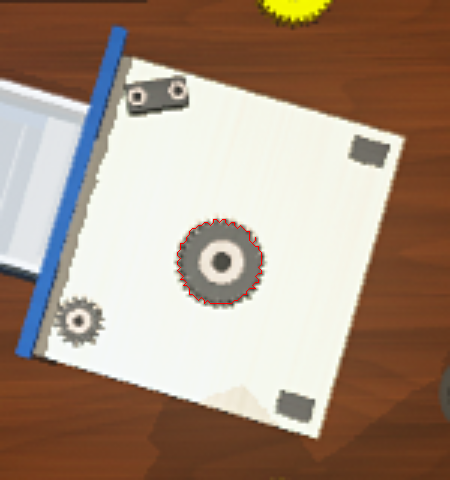

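The crop confirms the choice: a dark steel toothed disc at (222,262), about 71 mm across, with the smaller pinion at (77,320) and the cap at (157,95). The deck fits at 245 x 260 mm and the wall at 269 x 12.6 mm, both matching the description. The two fits agree on the sill at (582, 14) mm to within 1 mm, with a heading of 72.9°.

```bash
cat >> h.py <<'E'
TH=np.radians(72.9);S=np.array([.5822,.0138,.09])
RW=np.array([[np.cos(TH),-np.sin(TH),0],[np.sin(TH),np.cos(TH),0],[0,0,1.]])
def w2(p): return S+RW@(np.array(p)/1000)       # washer mm (z above deck) -> world
def tow(P): return (np.atleast_2d(P)-S)@RW*1000
def ori(tilt=42,yaw=0,flip=1):
    t,a=np.radians([tilt,yaw]);f=np.array([np.cos(a),np.sin(a),0]);u=np.array([0,0,1.])
    z=np.sin(t)*f-np.cos(t)*u; x=flip*(np.cos(t)*f+np.sin(t)*u)
    return RW@np.c_[x,np.cross(z,x),z]
def seegear(n='top'):
    im,_=get_image(n)
    c=proj(n,[w2([x,y,0]) for x,y in((-246,-126),(-10,-126),(-10,126),(-246,126))])
    roi=np.zeros((480,640),np.uint8);cv2.fillPoly(roi,[np.int32(c)],1)
    m=(im.max(2)<150)&(roi>0)
    out=[]
    for q in cv2.findContours(m.astype(np.uint8),cv2.RETR_EXTERNAL,cv2.CHAIN_APPROX_NONE)[0]:
        if len(q)<12: continue
        (x,y),r=cv2.minEnclosingCircle(tow(ray(n,q[:,0],.113))[:,:2].astype(np.float32))
        out.append((round(x),round(y),round(r)))
    return im,out
E
python3 - <<'E'
from h import *
im,o=seegear();print(o)
print(camera_model('wrist')['mount'])
print('piston w',tow(ray('top',[461,271],.062)))
for fl in(1,-1):
  for p in((-195,18,70),(-195,18,10),(-60,8,10),(8,0,10)):
    for t in (42,):
      q=solve_ik(w2(p),ori(t,0,fl));print(fl,p,None if q is None else np.round(q,2))
E
```

```text
[(-222, 110, 15), (-33, 93, 20), (-132, 16, 36), (-222, -108, 16), (-42, -102, 28)]
[[-8.11832407e-05 -9.65161408e-01 -2.61655211e-01  7.08115231e-02]
 [ 9.99999964e-01 -1.44979288e-04  2.24513685e-04  3.28401393e-04]
 [-2.54626530e-04 -2.61655183e-01  9.65161386e-01 -1.62679644e-01]
 [ 0.00000000e+00  0.00000000e+00  0.00000000e+00  1.00000000e+00]]
piston w [[-390.87739637   50.51827472  -28.        ]]
1 (-195, 18, 70) [-0.48  0.43 -0.04 -0.74 -1.34 -2.7 ]
1 (-195, 18, 10) [-0.48  0.51 -0.08 -0.77 -1.25 -2.61]
1 (-60, 8, 10) [-0.25  0.47 -0.12 -0.84 -1.11 -2.74]
1 (8, 0, 10) [-0.13  0.48 -0.11 -0.87 -1.04 -2.83]
-1 (-195, 18, 70) [-0.48  0.43 -0.04 -0.74 -1.34  0.44]
-1 (-195, 18, 10) [-0.48  0.51 -0.08 -0.77 -1.25  0.53]
-1 (-60, 8, 10) [-0.25  0.47 -0.12 -0.84 -1.11  0.4 ]
-1 (8, 0, 10) [-0.13  0.48 -0.11 -0.87 -1.04  0.32]
```

Run:
```python
from h import *
grab()
g=np.array([-132,16.]);T=np.array([-62,1.]);d=(T-g)/np.linalg.norm(T-g);yaw=np.degrees(np.arctan2(d[1],d[0]))
R=ori(42,yaw,-1)
P=lambda c,s,z:w2([*(c-s*d),z])
goto(P(g,65,75),R);print(state()['t'])
move_l(P(g,65,10),max_speed=.08)
s=state();print(s['t'],s['width'],tow(s['tcp_pos']),s['wrist_force'])
move_l(P(T,43,10),max_speed=.06)
s=state();print(s['t'],tow(s['tcp_pos']),s['wrist_force'])
move_l(P(T,60,10),max_speed=.1)
im,o=seegear();print(o,state()['t']);cv2.imwrite('pics/a.png',cv2.resize(im[120:320,200:460],None,fx=3,fy=3)[:,:,::-1])
```

```text
3.3583
4.325 0.0004524205661749919 [[-195.64973763   29.28140859   10.39151622]] [-0.00977814 -0.82644013  0.09140703]
6.0333 [[-104.03125715   10.10271773    9.96657479]] [-2.37033318 -2.08108023  0.65607177]
[(-33, 93, 20), (-63, 2, 36), (-210, 1, 128), (-42, -101, 27)] 6.4
```

View pics/a.png

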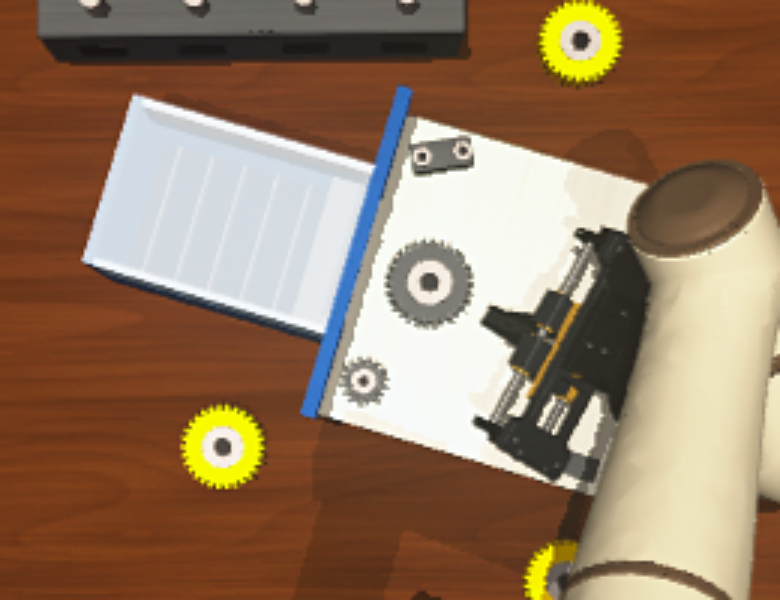

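The picture shows the gear pushed to (428,282) in the crop, centred on the mouth. The pinion (363,380) and cap (442,155) have not moved. Next I push it straight in.

Run:
```python
from h import *
R=ori(42,0,-1)
move_l(w2([-125,2,10]),R,max_speed=.08)
for x in(-50,-20,0,10):
    move_l(w2([x,2,10]),max_speed=.06);s=state();print(round(s['t'],2),tow(s['tcp_pos']).round(1),(RW.T@s['wrist_force']).round(1))
hold(.4);im,_=get_image('top');im2,_=get_image('scene')
cv2.imwrite('pics/b.png',np.hstack([cv2.resize(im[140:290,210:400],(400,316)),cv2.resize(im2[200:350,280:470],(400,316))])[:,:,::-1])
```

```text
8.16 [[-49.9   2.   10. ]] [-2.4 -0.   2.5]
8.81 [[-19.6   2.1  10. ]] [-1.5 -0.1  1.6]
9.29 [[ 0.4  2.2 10.1]] [ 1.5 -1.2 -0.4]
9.61 [[10.7  2.5  9.6]] [-0.3  0.3 -0.3]
```

View pics/b.png

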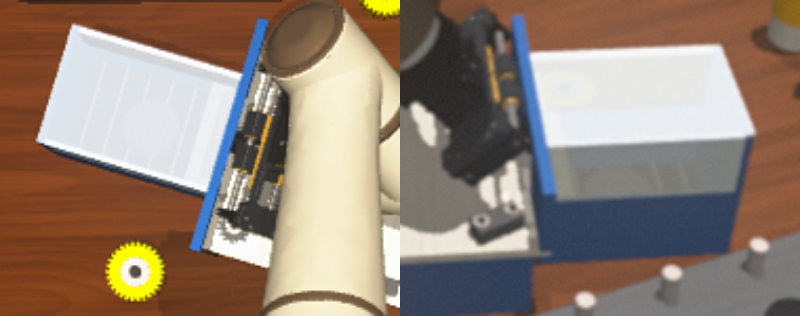

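A faint disc shows through the window at (150,125) in the left half, so the gear appears to be in the basket. I draw the fingers back and check.

Run:
```python
from h import *
move_l(w2([-130,2,10]),max_speed=.08)
move_l(w2([-200,2,90]),max_speed=.15);hold(1)
im,o=seegear();im2,_=get_image('scene');print(o,state()['t'],state()['wrist_force'])
a=im[140:260,220:345].astype(float);b=im2[200:330,325:455].astype(float)
st=lambda a:np.clip((a-120)*2,0,255)
cv2.imwrite('pics/c.png',np.hstack([cv2.resize(im[140:290,210:400],(400,316)),cv2.resize(im2[200:350,300:460],(400,316))])[:,:,::-1])
e=cv2.createCLAHE(6,(2,2)).apply(cv2.cvtColor(im[140:260,220:345],cv2.COLOR_RGB2GRAY))
e2=cv2.createCLAHE(6,(2,2)).apply(cv2.cvtColor(im2[205:330,325:455],cv2.COLOR_RGB2GRAY))
cv2.imwrite('pics/d.png',np.hstack([cv2.resize(e,(400,400)),cv2.resize(e2,(400,400))]))
```

```text
[(-221, 110, 16), (-33, 93, 20), (-226, -3, 27), (-222, -106, 16), (-39, -104, 31)] 13.9667 [0.05441474 0.94693791 0.5955251 ]
```

View pics/c.png

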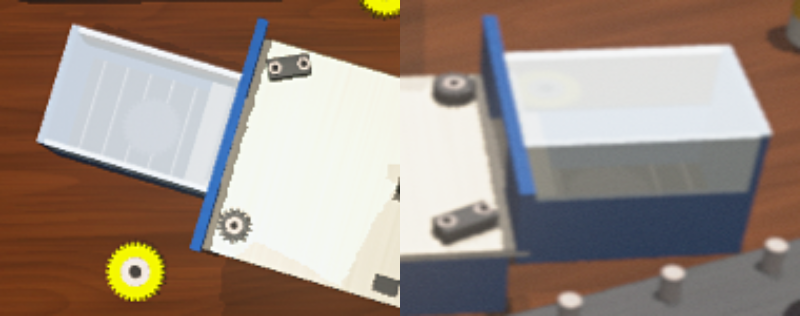

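View pics/d.png

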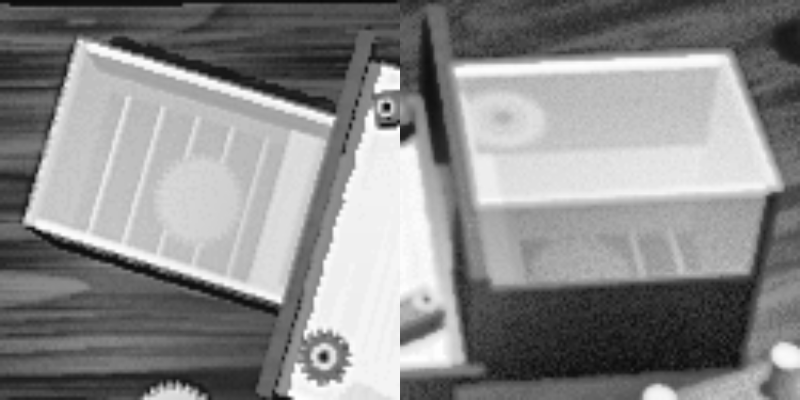

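The gear is a round, flat disc on the basket floor, at (200,200) in the left half and (560,260) through the side of the right half. The pinion and cap are unmoved. I check the flap with the wrist camera.

Run:
```python
from h import *
print(tow(ray('top',[282.5,200],.03)))
im,_=get_image('wrist');cv2.imwrite('pics/e.png',im[:,:,::-1])
```

```text
[[ 95.68414733   2.91806065 -60.        ]]
```

View pics/e.png

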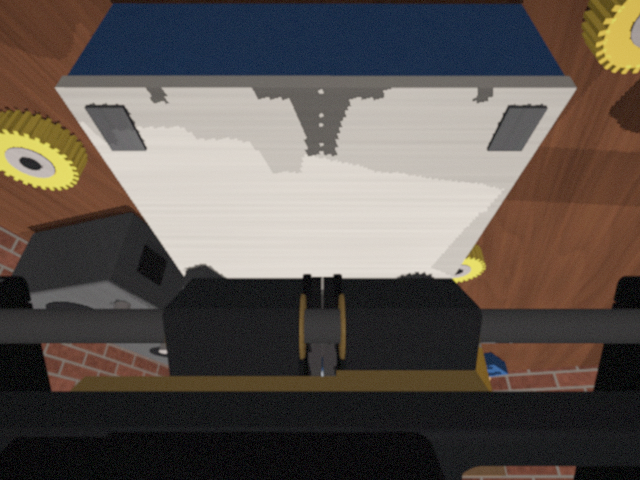

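The gripper itself blocks the mouth in this view. I turn the wrist over and look again.

Run:
```python
from h import *
for p,t in(((-220,0,120),65),((-220,0,140),55),((-200,0,110),45)):
    q=solve_ik(w2(p),ori(t,0,1))
    if q is None: continue
    try: goto(w2(p),ori(t,0,1));print(p,t);break
    except MotionError as e: print(e)
print(state()['t'])
im,_=get_image('wrist');cv2.imwrite('pics/f.png',im[:,:,::-1])
```

```text
(-220, 0, 120) 65
16.55
```

View pics/f.png

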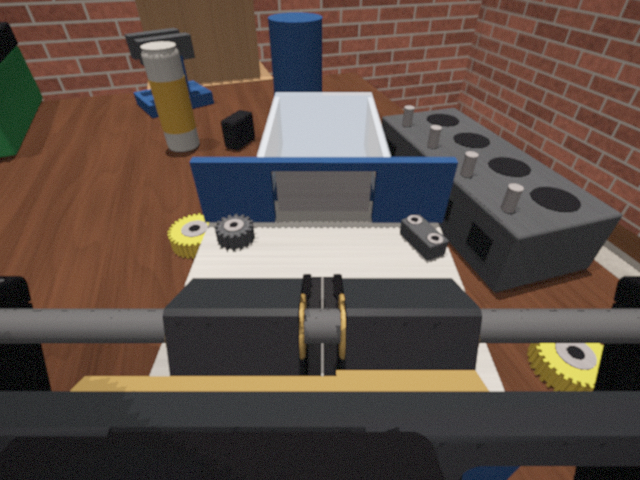

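The grey flap fills the mouth, columns 275–372 and rows 170–215, and hangs shut. The deck is clear except for the pinion (235,231) and the cap (424,236), both in place.

```bash
python3 -c "
from workcell import *
print(finish_job())"
```

```text
the job is handed in; nothing more can be done
None
```

The gear was pushed through the flap and lies flat in the basket, the flap hangs shut, and the pinion and cap are where they were; I handed the job in at about 17 s.

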